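Rebuild the dehumidifier's filter pack in its door

TASK

The dehumidifier's filters have been cleaned: stack them back into its filter door, which lies inner face up on the shelf, mesh screen first against the grille, then the black honeycomb carbon panel, then the white pleated filter, and last the retaining frame with its pull grip upwards. Each must lie flat and fully home between the door's corner guides. Leave the storage box, clip, coaster and tumbler where they are.

Things in the scene. Friction and masses are not known exactly. Their poses are not given: they have to be found in the camera images.
- filter_door: cream plastic filter door lying inner face up, fixed; 190 (its x) x 104 mm (y), origin under its centre, z up. Slatted grille floor 8 mm above the origin. Two end walls with 14 mm returns at the corners form the corner guides, 67 mm high, flared at the top; 140 (x) x 64 mm (y) inside. Between the returns the long sides are open for fingers. Hinge lugs 20 mm high on the -y edge at x = +-72 mm
- mesh_screen: mesh pre-filter: flat light grey plastic frame with a fine black wire mesh and one cross rib, 130 mm (its x) by 54 mm (its y) by 10 mm thick, lying flat on the shelf; origin under its centre, z up, about 45 g. Same either way round. Take it across its 54 mm width. In the finished pack its origin is 8 mm above the door's
- carbon_panel: carbon filter: black panel of hexagonal honeycomb cells in a thin frame, 130 mm (x) by 54 mm (y) by 14 mm thick, lying flat; origin under its centre, z up, about 110 g. Same either way round. Take it across its 54 mm width. In the finished pack its origin is 18 mm above the door's
- pleated_filter: pleated paper filter: off-white framed panel with zigzag pleats running across it, the thickest, 130 mm (x) by 54 mm (y) by 22 mm thick, lying flat; origin under its centre, z up, about 90 g. Same either way round. Take it across its 54 mm width. In the finished pack its origin is 32 mm above the door's
- retaining_frame: retaining frame: cream plastic open frame with three bars and an upright pull grip in the middle, 130 mm (x) by 54 mm (y), frame 8 mm thick; origin under its centre, z up, about 60 g. The grip is a bar 60 mm long (along x), 14 mm wide (along y), its top 32 mm above the origin; take it across its 14 mm width. Same either way round. In the finished pack its origin is 54 mm above the door's
- storage_box: bystander: teal plastic storage box with its sliding lid shut, 180 mm (x) by 110 mm (y) by 74 mm high, about 850 g, loose; origin under its centre
- coaster: bystander: round grey hard silicone coaster, 100 mm across, 7 mm thick, loose; origin under its centre; the tumbler stands on it
- tumbler: bystander: clear glass tumbler standing on the coaster, 72 mm across at the rim, 105 mm tall, loose; origin under its centre, 6 mm above the shelf
- spring_clip: bystander: chrome spring clip lying on the shelf, 65 mm (x) by 34 mm (y) by 17 mm high, loose; origin on the shelf under its spring roll
There are look-alikes about, which are no part of the job. What is shaped like the pleated_filter but purple is not meant. What is shaped like the carbon_panel but yellow is not meant.

How it is judged:
By the outcome, as a careful person would: the job done as asked, in the order asked, and still so for the second after the job is handed in, with the robot touching nothing.
It also fails if it takes over 102 s, if anything falls off the work surface, if the arm or the gripper's body presses on something with over 40 N, if the wrist force passes 120 N, or if a joint passes its speed limit or range.

ROBOT

A 6-joint arm with a two-finger parallel gripper is mounted at the origin on the work surface. World frame = base frame: x ahead of the robot, y to its left, z up, the work surface at z = 0. Lengths are in m, angles in rad, forces in N, time in s.
With the tool pointing down it reaches from about 0.25 to 0.725 m from the base axis. Payload 4 kg.
Tool frame: the origin (TCP) lies midway between the tips of the shut fingers; the grasp point (between the pads) lies 19 mm behind it; z points along the fingers, y is the line along which they close (so a half turn about z gives the same grasp; the last joint's range is limited). The gripper opens to 85 mm and grips with 20 to 120 N. Pads are 22 mm wide; open, the fingers measure 114 mm over their backs; the gripper's body (76 mm by 85 mm) begins 54 mm behind the grasp point. The pads swing forward as they close: fully open they stand 13 mm farther back than shut.
Start: joints at [0, 0.241, 0.005, 1.335, 0, 1.571], TCP at [0.5, -0, 0.231] pointing down, gripper open.
Joint ranges: [-2.72, 2.72], [-1.05, 1.87], [-1.09, 1.28], [-1.99, 2.15], [-1.42, 1.44], [-3.14, 3.14]. Speed limits (rad/s): [2.79, 2.79, 3.14, 3.14, 3.14, 3.14].

INTERFACE

Orientations are given as a unit quaternion [x, y, z, w].
In Python, from workcell import get_obs, camera, job_done, silhouettes gives the robot as it stands. The module is installed in compiled form; this text tells all that it offers.
- The arm moves only by the tool drive_tool, never from a script. Its argument "increments" is a list of rows, each a list of 3 entries, a list of its own where there are three numbers: the shift along the world's x, y, z in mm, then the turn, a rotation vector about the world's x, y, z in degrees, then the opening, from 0 (shut) to 1 (fully open). A call has 1 to 8 rows; each row shifts and turns the commanded pose from where the row before left it; what a row does not reach is not made up. A row lasts 1/12 s, in which the tool goes at most 41.7 mm and 7.16 degrees, less where a joint would pass 70% of its speed; a pose out of reach is approached as far as the arm can. A call is refused whole if a number of a shift passes 41.7 or a number of a turn 7.16, either way. A call with a gripper value outside its range is refused whole. The fingers move at their own pace and stop on an object; the grip force is fixed at half the most. Time passes only in rows, so rows that do not move let the fingers close. It gives the time, the measured TCP pose, the force, the opening and the grip force at its end, in the units of the state.
- get_obs(): the state, without advancing time (a new reading comes with each control period).
- camera(name): name is "scene" or "side" or "wrist"; returns a dict with "image" (480x640x3 uint8, red, green, blue), "K" (3x3 intrinsics, pixels), "view" (4x4, takes a point from world to camera coordinates). Camera axes: x right, y down, z forward; pixel columns grow to the right and rows downward; lengths in m; the calibration is good to about 2 mm. A picture is of the moment at which its call begins. There is no depth.
- job_done(): hands the job in; it is judged then, once.
Trained networks look in a picture, given as the dict that the camera call returned (one of the last four; its "shot" number tells which), for a name from the list of things; names that differ only in an ending like _2 or _b are one class to them, and where a whole thing is asked for, a point or a joint stands for the part that bears it (a point fixed in the world has none). Each returns a list of dicts, best first, with "conf" (0 to 1); they miss things now and then, are a little off and sometimes report something else, mostly with a low value. They report only what shows in the picture. A call takes as long as a camera call. They do not tell look-alikes from the thing itself.
- silhouettes(query, picture): "region" (480x640 bool, what is visible of it) and "bbox" ([left, top, right, bottom] in pixels, round what is visible of it).
The state is a dict: "clock": time; "joint_pos": joint angles; "joint_vel": joint speeds; "tau": joint torques, N m; "eef_pos": TCP position; "tool_rot": TCP orientation; "ft_force": force on the tool from outside, world axes, zero at the start; "ft_torque": the same for the moment, N m; "grip_width": finger opening in m; "grasp_force": force on a finger pad.
Only numpy, scipy, OpenCV 4.12 (cv2) and the standard library are available. Lean on these libraries where they do the work, as an engineer would, in place of code of your own. Each camera call takes 0.05 s, during which the arm holds its last target. There are 200 camera calls.

## Working session

There is one attempt and no reset: what is moved stays moved. The work goes in short steps, Python scripts to look and compute and a tool call to move; the robot and the scene stay as the last step left them, time stands still between calls to the robot, and variables do not carry over. Pictures are saved under pics/ and viewed, at most 17 in all, crops included, and the job is handed in when it is done.

Besides the shell and the picture viewer there is one more tool, called after "Emit:" as name(argument=value, ...) on one line, values as JSON. drive_tool: Moves the arm, as the interface text tells. Its arguments: {"type":"object","properties":{"increments":{"type":"array"}},"required":["increments"]}

```bash
mkdir -p pics
cat > h.py <<'E'
import numpy as np, cv2
from workcell import get_obs, camera, job_done, silhouettes
def save(p,n): cv2.imwrite(f'pics/{n}.png',cv2.cvtColor(p['image'],cv2.COLOR_RGB2BGR))
def unproj(p,uv,z):
    uv=np.atleast_2d(np.array(uv,float)); R=p['view'][:3,:3];t=p['view'][:3,3];c=-R.T@t
    d=np.c_[uv,np.ones(len(uv))]@np.linalg.inv(p['K']).T@R
    return c+d*((z-c[2])/d[:,2])[:,None]
def proj(p,X):
    X=np.atleast_2d(X); q=(X@p['view'][:3,:3].T+p['view'][:3,3])@p['K'].T
    return q[:,:2]/q[:,2:]
E
python3 - <<'E'
from h import *
for n in ['scene','side','wrist']:
    p=camera(n); save(p,n+'0'); print(n,(-p['view'][:3,:3].T@p['view'][:3,3]).round(3))
    if n!='wrist':
      for q in ['filter_door','mesh_screen','carbon_panel','pleated_filter','retaining_frame','storage_box','coaster','tumbler','spring_clip']:
        for s in silhouettes(q,p):
            if s['conf']>.3: print(q,round(s['conf'],2),np.round(s['bbox']))
print(get_obs())
E
```

```text
scene [1.442 0.066 0.857]
filter_door 0.83 [217. 244. 292. 325.]
mesh_screen 0.71 [311. 213. 338. 246.]
mesh_screen 0.32 [425. 246. 498. 336.]
carbon_panel 0.82 [228. 196. 248. 235.]
carbon_panel 0.6 [156. 196. 198. 229.]
pleated_filter 0.76 [473. 193. 521. 227.]
pleated_filter 0.6 [472. 230. 496. 255.]
retaining_frame 0.96 [401. 223. 419. 260.]
storage_box 0.9 [424. 247. 498. 335.]
storage_box 0.48 [400. 224. 420. 256.]
coaster 0.87 [321. 332. 365. 367.]
spring_clip 0.51 [339. 284. 360. 298.]
side [0.455 0.58  0.817]
mesh_screen 0.89 [327. 244. 387. 271.]
mesh_screen 0.69 [159. 230. 201. 285.]
mesh_screen 0.43 [227. 183. 311. 234.]
carbon_panel 0.86 [344. 180. 394. 203.]
carbon_panel 0.83 [354. 142. 381. 166.]
pleated_filter 0.79 [293. 400. 369. 457.]
pleated_filter 0.77 [390. 438. 474. 480.]
retaining_frame 0.69 [313. 330. 377. 360.]
storage_box 0.72 [183. 331. 302. 431.]
coaster 0.95 [168. 262. 213. 296.]
tumbler 0.89 [158. 232. 201. 284.]
spring_clip 0.85 [244. 266. 264. 294.]
wrist [0.5   0.068 0.374]
{'clock': 1.05, 'joint_pos': array([-2.66059608e-05,  2.40609923e-01,  5.02034026e-03,  1.33523321e+00,
        3.41921748e-06,  1.57076376e+00]), 'joint_vel': array([-0.00068748, -0.00027627, -0.00015877, -0.00175045,  0.00165587,
        0.0011083 ]), 'tau': array([-1.20040117e-03, -3.72218442e+01,  2.52696633e+01,  1.25020320e-03,
       -7.36794937e-05, -2.82984490e-05]), 'eef_pos': array([ 4.99995860e-01, -1.22651378e-05,  2.31309282e-01]), 'tool_rot': array([ 7.07104673e-01,  7.07108890e-01, -8.14967934e-06, -1.05679850e-05]), 'ft_force': array([ 0.58042308, -0.36757935,  0.28183833]), 'ft_torque': array([ 0.04772885,  0.00770775, -0.0294648 ]), 'grasp_force': 0.0, 'grip_width': 0.08514473466191089}
```

View pics/scene0.png

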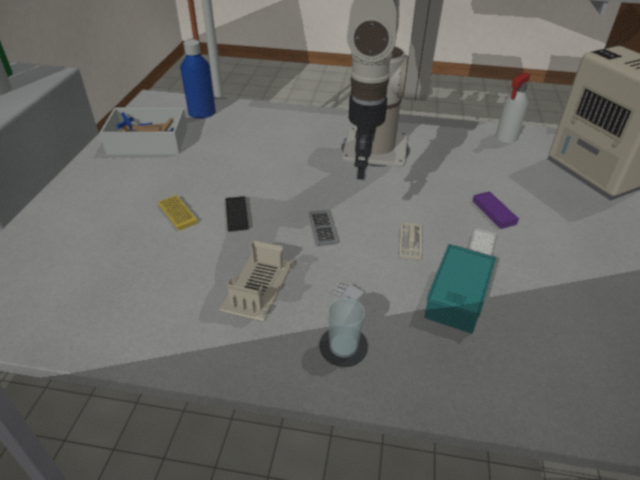

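View pics/side0.png

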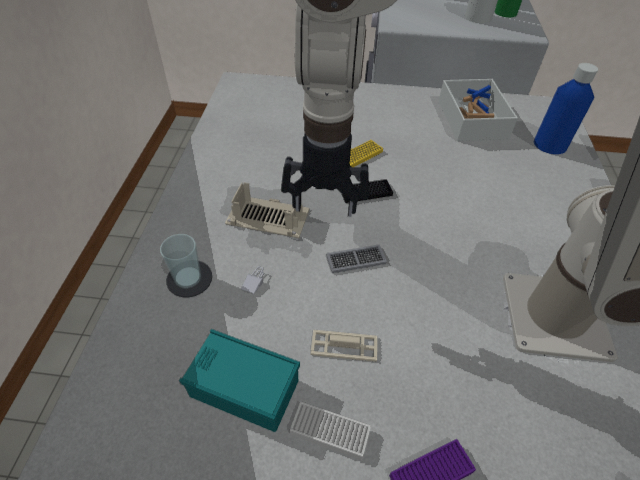

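```bash
cat >> h.py <<'E'
from scipy.optimize import minimize
def bx(x0,x1,y0,y1,z0,z1): return np.array([[x,y,z] for x in(x0,x1) for y in(y0,y1) for z in(z0,z1)])/1000
def panel(t): return [bx(-65,65,-27,27,0,t)]
MODEL=dict(mesh_screen=panel(10),carbon_panel=panel(14),pleated_filter=panel(22),
 retaining_frame=panel(8)+[bx(-30,30,-7,7,8,32)],
 filter_door=[bx(-95,95,-52,52,0,8)]+[bx(s*70,s*76,-38,38,0,67) for s in(-1,1)]+[bx(s*56,s*72,t*32,t*36,0,67) for s in(-1,1) for t in(-1,1)])
S=4
def render(p,m,x,z0=0):
    c,s=np.cos(x[2]),np.sin(x[2]); R=np.array([[c,-s,0],[s,c,0],[0,0,1]])
    im=np.zeros((480*S,640*S),np.uint8)
    for b in m:
        uv=(proj(p,b@R.T+[x[0],x[1],z0])*S+S/2-.5)
        if np.abs(uv).max()>20000: continue
        cv2.fillConvexPoly(im,cv2.convexHull((uv*16).round().astype(np.int32)),1,shift=4)
    return im
def fit(name,obs,z0=0,x0=None):
    "obs: list of (picture, region)"
    up=[(p,cv2.resize(r.astype(np.uint8),None,fx=S,fy=S,interpolation=cv2.INTER_NEAREST)) for p,r in obs]
    def cost(x):
        y=np.array([x[0],x[1],x[2]/5]); t=0
        for p,r in up:
            m=render(p,MODEL[name],y,z0); t+=1-(m&r).sum()/max(1,(m|r).sum())
        return t/len(up)
    best=None
    if x0 is None:
        ys,xs=np.nonzero(obs[0][1]); c=unproj(obs[0][0],[xs.mean(),ys.mean()],z0+.01)[0]
        starts=[[c[0],c[1],a] for a in np.arange(0,np.pi,np.pi/6)]
    else: starts=[x0]
    for s in starts:
        s=np.array(s)*[1,1,5]
        r=minimize(cost,s,method='Nelder-Mead',options=dict(xatol=2e-4,fatol=1e-4,maxiter=120,initial_simplex=[s,s+[.015,0,0],s+[0,.015,0],s+[0,0,.8]]))
        if best is None or r.fun<best.fun: best=r
    x=best.x*[1,1,.2]; x[2]=(x[2]+np.pi/2)%np.pi-np.pi/2
    return x,best.fun
def pick(name,p,uv,cmin=.05):
    "silhouette of name whose bbox centre is nearest uv"
    L=[s for s in silhouettes(name,p) if s['conf']>cmin]
    L=[(np.hypot((s['bbox'][0]+s['bbox'][2])/2-uv[0],(s['bbox'][1]+s['bbox'][3])/2-uv[1]),i) for i,s in enumerate(L)],L
    if not L[0]: return None
    d,i=min(L[0]); return L[1][i]['region'] if d<25 else None
E
python3 - <<'E'
from h import *
sc=camera('scene'); sd=camera('side')
loc=dict(mesh_screen=((324,229),(357,257)),carbon_panel=((238,215),(369,191)),pleated_filter=(None,(331,428)),retaining_frame=((410,241),(345,345)),filter_door=((255,285),(268,215)))
for n,(a,b) in loc.items():
    ob=[(p,pick(n,p,uv)) for p,uv in((sc,a),(sd,b)) if uv]
    ob=[o for o in ob if o[1] is not None]
    print(n,[int(o[1].sum()) for o in ob])
    for k in [ob]+[[o] for o in ob][:2 if len(ob)>1 else 0]:
        x,f=fit(n,k); print('   ',(x*[1000,1000,57.3]).round(1),round(f,3))
p=camera('wrist'); print(p['view'].round(3),p['K'].round(1))
E
```

```text
mesh_screen [786, 1194]
    [427.3 -96.2  20.1] 0.055
    [425.3 -96.4  19.9] 0.051
    [428.2 -96.4  20.4] 0.039
carbon_panel [661, 472]
    [ 413.7 -332.2   20.6] 0.301
    [ 412.9 -331.7   20.1] 0.091
    [ 414.8 -334.9   19.9] 0.498
pleated_filter [2718]
    [449.6 299.6 -11.8] 0.031
retaining_frame [552, 1197]
    [438.  129.3   1.4] 0.321
    [435.4 129.4   1.3] 0.313
    [439.  128.8   1.2] 0.315
filter_door [3317, 2424]
    [ 656.2 -208.2   -6. ] 0.097
    [ 655.1 -207.6   -6.2] 0.055
    [ 658.  -209.3   -5.1] 0.129
[[ 1.     0.001 -0.    -0.5  ]
 [ 0.001 -0.963  0.27  -0.036]
 [-0.    -0.27  -0.963  0.379]
 [ 0.     0.     0.     1.   ]] [[357.1   0.  321.8]
 [  0.  357.1 233.6]
 [  0.    0.    1. ]]
```

View pics/wrist0.png

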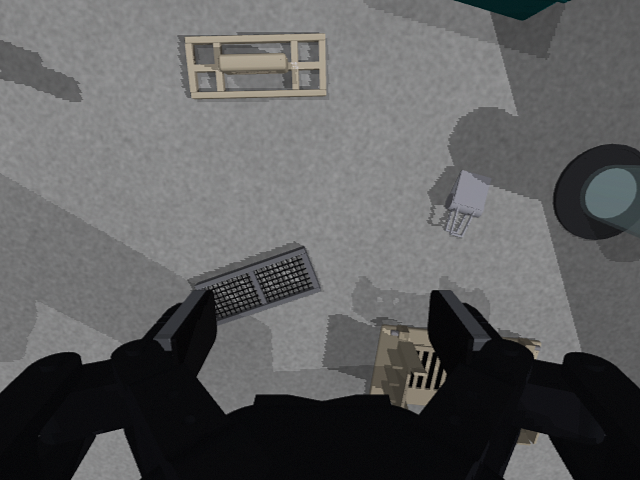

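Emit:
drive_tool(increments=[[[-4.5,-6,-6],[0,0,6.9],1],[[-4.5,-6,-6],[0,0,6.9],1],[[-4.5,-6,-6],[0,0,6.9],1],[[-4.5,-6,-6],[0,0,6.9],1],[[-4.5,-6,-6],[0,0,6.9],1],[[-4.5,-6,-6],[0,0,6.9],1],[[-4.5,-6,-6],[0,0,6.9],1],[[-4.5,-6,-6],[0,0,6.9],1]])

```text
clock: 2.32
eef_pos: [0.4638, -0.0483, 0.1831]
tool_rot: [0.296, 0.955, 0.0, 0.0]
ft_force: [-0.7, 1.1, -0.0]
grip_width: 0.0855
grasp_force: 0.0
```

Emit:
drive_tool(increments=[[[-4.5,-6,-6],[0,0,6.9],1],[[-4.5,-6,-6],[0,0,6.9],1],[[-4.5,-6,-6],[0,0,6.9],1],[[-4.5,-6,-6],[0,0,6.9],1],[[-4.5,-6,-6],[0,0,6.9],1],[[-4.5,-6,-6],[0,0,6.9],1],[[-4.5,-6,-6],[0,0,6.9],1],[[0,0,0],[0,0,6.7],1]])

```text
clock: 2.98
eef_pos: [0.4309, -0.0906, 0.1402]
tool_rot: [-0.178, 0.984, 0.0, -0.001]
ft_force: [0.5, 0.9, 0.3]
grip_width: 0.0855
grasp_force: 0.0
```

Emit:
drive_tool(increments=[[[-5,0,0],[0,0,0],1],[[0,-6,0],[0,0,0],1]])

```text
clock: 3.15
eef_pos: [0.4266, -0.0955, 0.1413]
tool_rot: [-0.174, 0.985, 0.0, -0.0]
ft_force: [-0.8, -0.4, 0.2]
grip_width: 0.0854
grasp_force: 0.0
```

Run:
```python
from h import *
o=get_obs(); print(o['clock'],o['eef_pos'].round(4),o['tool_rot'].round(3),o['joint_pos'].round(2))
w=camera('wrist'); sc=camera('scene'); sd=camera('side')
save(w,'w1')
def uvof(p,x): return proj(p,[x[0],x[1],.005])[0]
for n,x in dict(mesh_screen=(.427,-.096),carbon_panel=(.413,-.332),filter_door=(.656,-.208),storage_box=None,retaining_frame=(.438,.129)).items():
    if x is None: continue
    ob=[]
    for nm,p in(('w',w),('sc',sc),('sd',sd)):
        r=pick(n,p,uvof(p,x))
        if r is not None:
            ob.append((p,r)); e,f=fit(n,[(p,r)],x0=[*x,.3 if n[0] in'mc' else 0]); print(n,nm,(e*[1000,1000,57.3]).round(1),round(f,3))
MODEL['storage_box']=[bx(-90,90,-55,55,0,74)]
r=pick('storage_box',sd,(242,381)); e,f=fit('storage_box',[(sd,r),(sc,pick('storage_box',sc,(461,291)))]); print('box',e,f)
```

```text
3.15 [ 0.4266 -0.0955  0.1413] [-0.174  0.985  0.    -0.   ] [-0.22  0.18 -0.31  1.07  0.   -0.57]
mesh_screen w [428.3 -97.4  20.1] 0.564
mesh_screen sc [424.3 -97.1  19.5] 0.292
mesh_screen sd [428.9 -97.1  19.9] 0.204
carbon_panel w [ 416.9 -331.6   20.4] 0.006
carbon_panel sc [ 412.8 -331.2   20.5] 0.039
filter_door sc [ 653.2 -208.6   -6.4] 0.065
filter_door sd [ 657.7 -209.2   -5.9] 0.053
retaining_frame w [437.7 128.7   0. ] 0.402
retaining_frame sc [434.9 129.6   1.7] 0.18
retaining_frame sd [438.3 128.9   1.5] 0.348
box [ 0.61151975  0.24159359 -0.25182501] 0.061765803074503134
```

View pics/w1.png

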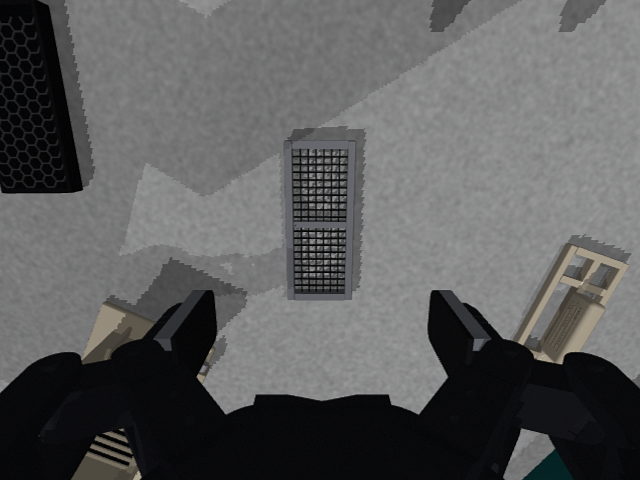

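Emit:
drive_tool(increments=[[[2,-1,-25],[0,0,0],1],[[0,0,-30],[0,0,0],1],[[0,0,-30],[0,0,0],1],[[0,0,-28],[0,0,0],1],[[0,0,-20],[0,0,0],1],[[0,0,-10],[0,0,0],1],[[0,0,0],[0,0,0],0.6],[[0,0,0],[0,0,0],0.3]])

```text
clock: 4.67
eef_pos: [0.4291, -0.0969, -0.002]
tool_rot: [-0.175, 0.985, 0.0, -0.001]
ft_force: [0.5, -0.1, 0.6]
grip_width: 0.0639
grasp_force: 0.0
```

Emit:
drive_tool(increments=[[[0,0,0],[0,0,0],0.3],[[0,0,0],[0,0,0],0.3],[[0,0,0],[0,0,0],0.3]])

```text
clock: 4.92
eef_pos: [0.4307, -0.0973, -0.0005]
tool_rot: [-0.175, 0.985, -0.001, 0.001]
ft_force: [0.1, 0.2, -0.4]
grip_width: 0.0518
grasp_force: 62.5
```

Emit:
drive_tool(increments=[[[0,0,10],[0,0,0],0.3],[[0,0,25],[0,0,0],0.3],[[0,0,30],[0,0,0],0.3],[[0,0,30],[0,0,0],0.3],[[0,0,15],[0,0,0],0.3],[[0,0,0],[0,0,0],0.3]])

```text
clock: 5.42
eef_pos: [0.4329, -0.0978, 0.1129]
tool_rot: [-0.175, 0.984, -0.002, 0.004]
ft_force: [1.4, 0.9, -0.1]
grip_width: 0.0522
grasp_force: 62.8
```

Run:
```python
from h import *
o=get_obs(); print(o['eef_pos'].round(4),o['grip_width'],o['grasp_force'])
w=camera('wrist'); sd=camera('side')
cv2.imwrite('pics/g1.png',cv2.cvtColor(np.hstack([cv2.resize(w['image'],(400,300)),cv2.resize(sd['image'][100:400,200:500],(300,300))]),cv2.COLOR_RGB2BGR))
```

```text
[ 0.4329 -0.0978  0.1129] 0.05219710507368718 62.83322811126709
```

View pics/g1.png

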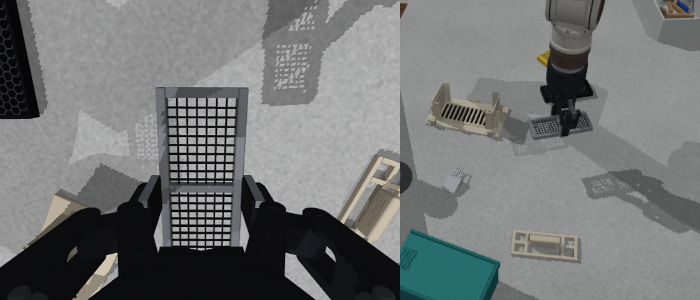

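Run:
```python
from h import *
w=camera('wrist'); o=get_obs(); print(o['eef_pos'].round(4))
P=unproj(w,[[251,141],[397,141],[261,293],[385,293]],o['eef_pos'][2]+.0105); print(P.round(4), P[:2].mean(0),P[2:].mean(0))
d=P[0]-P[2];print(np.linalg.norm(P[0]-P[1]),np.linalg.norm(P[:2].mean(0)-P[2:].mean(0)))
a=np.radians(20); print('end->centre', P[:2].mean(0)+.065*(P[2:].mean(0)-P[:2].mean(0))/np.linalg.norm(P[2:].mean(0)-P[:2].mean(0)))
```

```text
[ 0.4292 -0.0969  0.1082]
[[ 0.3774 -0.1442  0.1187]
 [ 0.3592 -0.0948  0.1187]
 [ 0.4333 -0.1227  0.1187]
 [ 0.4158 -0.0754  0.1187]] [ 0.36832373 -0.11951386  0.11870236] [ 0.42457218 -0.09909744  0.11870236]
0.05269026288699952 0.059839107380694104
end->centre [ 0.42942339 -0.0973366   0.11870236]
```

Emit:
drive_tool(increments=[[[12,-6,0],[0,0,-2.5],0.3],[[24,-12,0],[0,0,-3.5],0.3],[[30,-15,0],[0,0,-3.5],0.3],[[36,-17,0],[0,0,-3.5],0.3],[[36,-18,0],[0,0,-3.5],0.3],[[36,-17,0],[0,0,-3.5],0.3],[[30,-15,0],[0,0,-3.5],0.3],[[24,-12,0],[0,0,-2.6],0.3]])

```text
clock: 6.23
eef_pos: [0.6585, -0.2099, 0.1054]
tool_rot: [0.053, 0.999, 0.0, -0.001]
ft_force: [0.1, -0.0, -1.0]
grip_width: 0.0519
grasp_force: 62.8
```

Emit:
drive_tool(increments=[[[0,0,0],[0,0,0],0.3],[[0,0,0],[0,0,0],0.3],[[0,0,0],[0,0,0],0.3]])

```text
clock: 6.48
eef_pos: [0.6558, -0.2084, 0.1059]
tool_rot: [0.051, 0.999, 0.001, -0.002]
ft_force: [-0.4, -0.7, -0.9]
grip_width: 0.0521
grasp_force: 62.8
```

Run:
```python
from h import *
w=camera('wrist'); o=get_obs(); print(o['eef_pos'].round(4),o['tool_rot'].round(3),o['joint_pos'].round(2)); save(w,'w2')
sd=camera('side'); r=pick('filter_door',sd,(268,215),.2)
if r is not None: print(fit('filter_door',[(sd,r)],x0=[.658,-.209,-.1]))
```

```text
[ 0.6558 -0.2083  0.1068] [ 0.051  0.999  0.    -0.002] [-0.31  0.69  0.39  1.27  0.   -0.21]
(array([ 0.65758734, -0.2090082 , -0.11059507]), np.float64(0.0716640132744355))
```

View pics/w2.png

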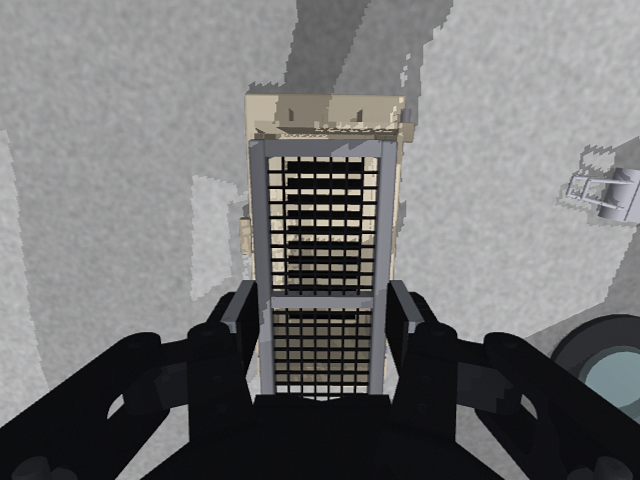

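Run:
```python
from h import *
w=camera('wrist')
P=unproj(w,[[246,95],[404,95]],.008); print(P.round(4),np.linalg.norm(P[0]-P[1]))
v=P[1]-P[0]; u=np.array([-v[1],v[0],0])/np.linalg.norm(v); 
for s in(1,-1): print(P.mean(0)+s*.095*u)
print(np.degrees(np.arctan2(u[1],u[0])))
for x in [(.6576,-.209,-.107),(.6558,-.2075,-.107)]:
    c,s=np.cos(x[2]),np.sin(x[2]); R=np.array([[c,-s,0],[s,c,0],[0,0,1]])
    print(proj(w,np.array([[-.095,-.052,.008],[-.095,.052,.008],[-.07,-.032,.067],[-.07,.032,.067]])@R.T+[x[0],x[1],0]).round(1))
```

```text
[[ 0.5599 -0.2472  0.008 ]
 [ 0.5701 -0.147   0.008 ]] 0.100725041817557
[ 0.47052207 -0.1875034   0.008     ]
[ 0.65954376 -0.20675966  0.008     ]
174.18315883629737
[[240.2  91.7]
 [403.7  92.6]
 [257.4 132.3]
 [386.5 133. ]]
[[242.1  88.4]
 [406.   89.3]
 [259.9 128.2]
 [389.3 128.9]]
```

Emit:
drive_tool(increments=[[[2.3,0.3,-10],[0,0,0],0.3],[[0,0,-20],[0,0,0],0.3],[[0,0,-20],[0,0,0],0.3],[[0,0,-15],[0,0,0],0.3],[[0,0,-15],[0,0,0],0.3],[[0,0,-10],[0,0,0],0.3],[[0,0,-6],[0,0,0],0.3],[[0,0,0],[0,0,0],0.3]])

```text
clock: 7.35
eef_pos: [0.6586, -0.2082, 0.0106]
tool_rot: [0.051, 0.999, 0.0, -0.001]
ft_force: [0.1, 0.0, -0.5]
grip_width: 0.052
grasp_force: 62.8
```

Emit:
drive_tool(increments=[[[0,0,-2.5],[0,0,0],0.3],[[0,0,0],[0,0,0],0.3],[[0,0,0],[0,0,0],0.65],[[0,0,0],[0,0,0],1],[[0,0,0],[0,0,0],1],[[0,0,0],[0,0,0],1],[[0,0,10],[0,0,0],1],[[0,0,25],[0,0,0],1]])

```text
clock: 8.02
eef_pos: [0.6567, -0.2077, 0.0413]
tool_rot: [0.051, 0.999, 0.001, -0.004]
ft_force: [-0.5, -0.3, -0.1]
grip_width: 0.0854
grasp_force: 0.0
```

Emit:
drive_tool(increments=[[[0,0,35],[0,0,0],1],[[0,0,35],[0,0,0],1],[[0,0,10],[0,0,0],1],[[0,0,0],[0,0,0],1]])

```text
clock: 8.35
eef_pos: [0.6629, -0.2097, 0.1313]
tool_rot: [0.051, 0.999, -0.001, 0.005]
ft_force: [0.1, -0.9, 0.2]
grip_width: 0.0853
grasp_force: 0.0
```

Run:
```python
from h import *
o=get_obs(); print(o['eef_pos'].round(4))
w=camera('wrist'); save(w,'w3')
r=pick('filter_door',w,(325,250)); print(r is not None and r.sum())
```

```text
[ 0.6629 -0.2097  0.1313]
False
```

View pics/w3.png

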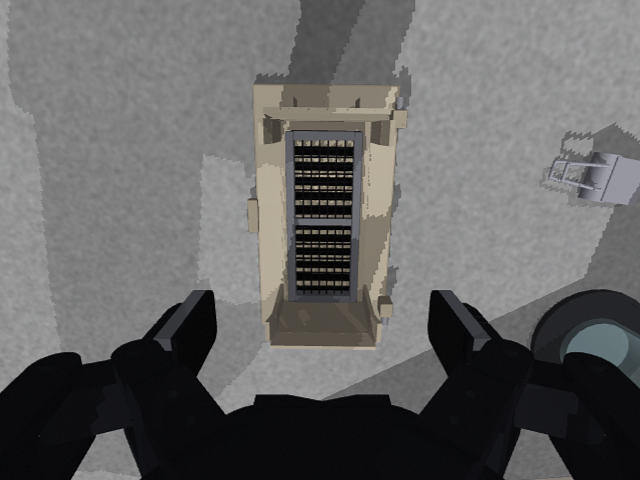

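Emit:
drive_tool(increments=[[[-20,-10,5],[0,0,3.2],1],[[-36,-18,0],[0,0,3.3],1],[[-36,-19,0],[0,0,3.3],1],[[-36,-18,0],[0,0,3.3],1],[[-36,-19,0],[0,0,3.3],1],[[-36,-18,0],[0,0,3.3],1],[[-28,-14,0],[0,0,3.3],1],[[-14,-8,0],[0,0,3.3],1]])

```text
clock: 9.12
eef_pos: [0.4125, -0.3325, 0.1274]
tool_rot: [-0.177, 0.984, 0.002, -0.003]
ft_force: [0.3, 0.2, 0.2]
grip_width: 0.0855
grasp_force: 0.0
```

Emit:
drive_tool(increments=[[[0,0,0],[0,0,0],1],[[0,0,0],[0,0,0],1]])

```text
clock: 9.28
eef_pos: [0.4161, -0.3323, 0.1282]
tool_rot: [-0.176, 0.984, 0.001, -0.001]
ft_force: [0.4, 0.2, 0.2]
grip_width: 0.0855
grasp_force: 0.0
```

```bash
cat > loc.py <<'E'
import sys
from h import *
n,x,y,a=sys.argv[1],*map(float,sys.argv[2:5])
w=camera('wrist'); sd=camera('side'); o=get_obs(); save(w,'loc_'+n)
q=o['tool_rot']; print(o['eef_pos'].round(4), 'yaw',round(2*np.degrees(np.arctan2(q[1],q[0]))-90,1))
for nm,p in(('w',w),('sd',sd)):
    r=pick(n,p,proj(p,[x,y,.007])[0])
    if r is not None:
        e,f=fit(n,[(p,r)],x0=[x,y,np.radians(a)]); print(nm,(e*[1000,1000,57.3]).round(1),round(f,3))
E
python3 loc.py carbon_panel .4165 -.3318 20.4
```

```text
[ 0.4179 -0.332   0.1287] yaw 110.4
w [ 416.6 -331.1   20.4] 0.012
sd [ 416.3 -331.4   20.6] 0.04
```

Emit:
drive_tool(increments=[[[-1,0.6,-25],[0,0,0],1],[[0,0,-30],[0,0,0],1],[[0,0,-30],[0,0,0],1],[[0,0,-24],[0,0,0],1],[[0,0,-12],[0,0,0],1],[[0,0,-6],[0,0,0],1],[[0,0,0],[0,0,0],0.6],[[0,0,0],[0,0,0],0.3]])

```text
clock: 10.15
eef_pos: [0.4176, -0.3319, 0.003]
tool_rot: [-0.178, 0.984, -0.0, 0.0]
ft_force: [-0.8, -0.2, -0.6]
grip_width: 0.064
grasp_force: 0.0
```

Emit:
drive_tool(increments=[[[0,0,0],[0,0,0],0.3],[[0,0,0],[0,0,0],0.3],[[0,0,0],[0,0,0],0.3],[[0,0,0],[0,0,0],0.3]])

```text
clock: 10.48
eef_pos: [0.4182, -0.3329, 0.0044]
tool_rot: [-0.177, 0.984, -0.001, 0.001]
ft_force: [0.4, -0.1, 5.8]
grip_width: 0.052
grasp_force: 63.2
```

Emit:
drive_tool(increments=[[[0,0,10],[0,0,0],0.3],[[0,0,25],[0,0,0],0.3],[[0,0,30],[0,0,0],0.3],[[0,0,30],[0,0,0],0.3],[[0,0,15],[0,0,0],0.3],[[0,0,0],[0,0,0],0.3],[[0,0,0],[0,0,0],0.3]])

```text
clock: 11.07
eef_pos: [0.4171, -0.3325, 0.1139]
tool_rot: [-0.177, 0.984, -0.001, 0.001]
ft_force: [0.0, 0.7, -2.1]
grip_width: 0.0517
grasp_force: 63.0
```

Emit:
drive_tool(increments=[[[16,8,0],[0,0,-2.3],0.3],[[28,14,0],[0,0,-3.5],0.3],[[36,18,0],[0,0,-3.5],0.3],[[36,19,0],[0,0,-3.5],0.3],[[36,19,0],[0,0,-3.5],0.3],[[36,19,0],[0,0,-3.5],0.3],[[32,16,0],[0,0,-3.5],0.3],[[22,11,0],[0,0,-3],0.3]])

```text
clock: 11.73
eef_pos: [0.6601, -0.2052, 0.1096]
tool_rot: [0.052, 0.999, 0.001, -0.002]
ft_force: [-0.0, -0.8, -0.5]
grip_width: 0.0518
grasp_force: 63.0
```

Emit:
drive_tool(increments=[[[0,0,0],[0,0,0],0.3],[[0,0,0],[0,0,0],0.3],[[0,0,0],[0,0,0],0.3],[[0,0,0],[0,0,0],0.3]])

```text
clock: 12.07
eef_pos: [0.657, -0.2087, 0.1115]
tool_rot: [0.052, 0.999, 0.0, -0.002]
ft_force: [-0.3, 0.1, 0.1]
grip_width: 0.052
grasp_force: 63.0
```

Run:
```python
from h import *
o=get_obs(); print(o['eef_pos'].round(4),o['tool_rot'].round(3),o['ft_force'])
w=camera('wrist'); sd=camera('side')
cv2.imwrite('pics/g2.png',cv2.cvtColor(np.hstack([cv2.resize(w['image'],(400,300)),cv2.resize(sd['image'][100:300,180:380],(300,300))]),cv2.COLOR_RGB2BGR))
```

```text
[ 0.657  -0.2087  0.1115] [ 0.052  0.999  0.    -0.002] [-0.31693753  0.05514534  0.11778602]
```

View pics/g2.png

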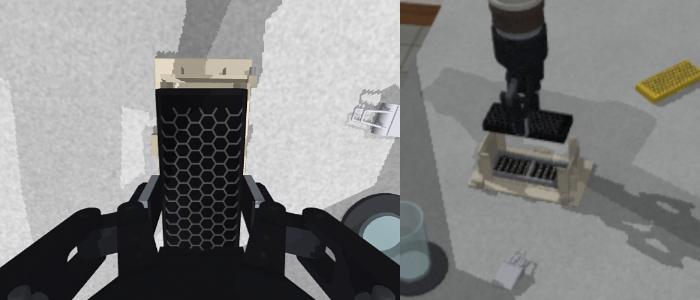

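Emit:
drive_tool(increments=[[[1.8,0.4,-10],[0,0,0],0.3],[[0,0,-20],[0,0,0],0.3],[[0,0,-20],[0,0,0],0.3],[[0,0,-14],[0,0,0],0.3],[[0,0,-12],[0,0,0],0.3],[[0,0,-8],[0,0,0],0.3],[[0,0,-3],[0,0,0],0.3],[[0,0,0],[0,0,0],0.3]])

```text
clock: 12.83
eef_pos: [0.6601, -0.2077, 0.025]
tool_rot: [0.052, 0.999, 0.0, -0.001]
ft_force: [0.1, 1.3, -0.8]
grip_width: 0.052
grasp_force: 63.0
```

Emit:
drive_tool(increments=[[[0,0,-2.5],[0,0,0],0.3],[[0,0,0],[0,0,0],0.3],[[0,0,0],[0,0,0],0.65],[[0,0,0],[0,0,0],1],[[0,0,0],[0,0,0],1],[[0,0,0],[0,0,0],1],[[0,0,10],[0,0,0],1],[[0,0,25],[0,0,0],1]])

```text
clock: 13.5
eef_pos: [0.6576, -0.2067, 0.0548]
tool_rot: [0.051, 0.999, 0.001, -0.004]
ft_force: [-0.7, 0.2, -1.0]
grip_width: 0.0851
grasp_force: 0.0
```

Emit:
drive_tool(increments=[[[0,0,35],[0,0,0],1],[[0,0,25],[0,0,0],1],[[0,0,15],[0,0,0],1],[[0,0,0],[0,0,0],1]])

```text
clock: 13.83
eef_pos: [0.6636, -0.2086, 0.14]
tool_rot: [0.051, 0.999, -0.001, 0.005]
ft_force: [-0.3, -0.0, 0.6]
grip_width: 0.0856
grasp_force: 0.0
```

Run:
```python
from h import *
o=get_obs(); print(o['eef_pos'].round(4),o['tool_rot'].round(3),o['ft_force'])
w=camera('wrist'); sd=camera('side')
cv2.imwrite('pics/g3.png',cv2.cvtColor(np.hstack([cv2.resize(w['image'],(400,300)),cv2.resize(sd['image'][150:270,200:340],(350,300))]),cv2.COLOR_RGB2BGR))
```

```text
[ 0.6636 -0.2086  0.14  ] [ 0.051  0.999 -0.001  0.005] [-0.3279355  -0.0326296   0.57143626]
```

View pics/g3.png

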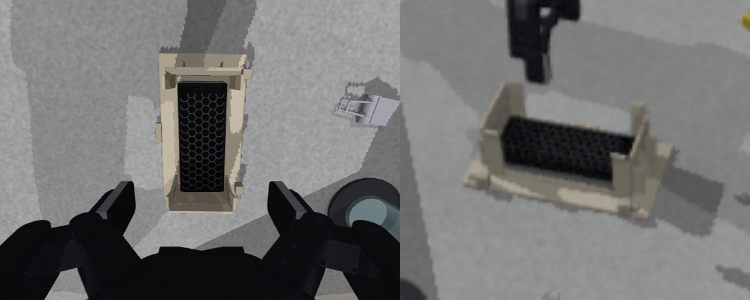

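Emit:
drive_tool(increments=[[[-7,17,10],[0,0,0],1],[[-14,34,5],[0,0,0],1],[[-14,34,0],[0,0,0],1],[[-14,34,0],[0,0,0],1],[[-14,34,0],[0,0,-1],1],[[-14,34,0],[0,0,-1],1],[[-14,34,0],[0,0,-1],1],[[-14,34,0],[0,0,-1],1]])

```text
clock: 14.6
eef_pos: [0.5532, 0.0486, 0.1464]
tool_rot: [0.087, 0.996, -0.0, -0.002]
ft_force: [0.7, 0.5, 0.5]
grip_width: 0.0853
grasp_force: 0.0
```

Emit:
drive_tool(increments=[[[-14,34,0],[0,0,-1],1],[[-14,34,0],[0,0,-1],1],[[-14,34,0],[0,0,0],1],[[-14,34,0],[0,0,0],1],[[-14,34,0],[0,0,0],1],[[-14,34,0],[0,0,0],1],[[-14,34,0],[0,0,0],1],[[-14,34,0],[0,0,0],1]])

```text
clock: 15.27
eef_pos: [0.4415, 0.32, 0.1465]
tool_rot: [0.104, 0.995, -0.001, -0.001]
ft_force: [1.3, 0.5, 0.4]
grip_width: 0.0853
grasp_force: 0.0
```

Emit:
drive_tool(increments=[[[0,0,0],[0,0,0],1],[[0,0,0],[0,0,0],1],[[0,0,0],[0,0,0],1]])

```text
clock: 15.52
eef_pos: [0.4427, 0.3186, 0.1469]
tool_rot: [0.103, 0.995, -0.001, -0.001]
ft_force: [-0.4, 0.8, 0.4]
grip_width: 0.0852
grasp_force: 0.0
```

```bash
python3 loc.py pleated_filter .4496 .2996 -11.8
```

```text
[0.4436 0.3179 0.1475] yaw 78.0
w [449.4 299.7 -11.8] 0.01
sd [450.4 299.3 -12. ] 0.343
```

View pics/loc_pleated_filter.png

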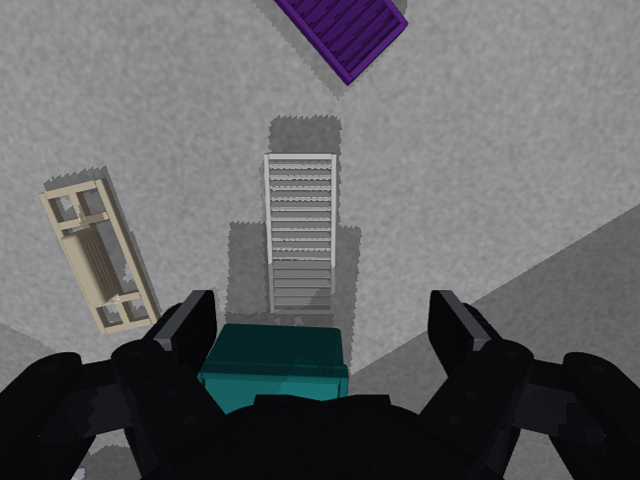

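Emit:
drive_tool(increments=[[[5.5,-17.5,-15],[0,0,0],1],[[0,0,-30],[0,0,0],1],[[0,0,-32],[0,0,0],1],[[0,0,-30],[0,0,0],1],[[0,0,-20],[0,0,0],1],[[0,0,-10],[0,0,0],1],[[0,0,-4],[0,0,0],1],[[0,0,0],[0,0,0],0.6]])

```text
clock: 16.38
eef_pos: [0.4493, 0.3011, 0.007]
tool_rot: [0.104, 0.995, -0.0, -0.0]
ft_force: [-0.8, -0.1, 0.2]
grip_width: 0.0753
grasp_force: 0.0
```

Emit:
drive_tool(increments=[[[0,0,0],[0,0,0],0.3],[[0,0,0],[0,0,0],0.3],[[0,0,0],[0,0,0],0.3],[[0,0,0],[0,0,0],0.3],[[0,0,0],[0,0,0],0.3]])

```text
clock: 16.8
eef_pos: [0.4507, 0.3028, 0.0094]
tool_rot: [0.104, 0.995, 0.001, 0.002]
ft_force: [0.5, -0.6, 7.0]
grip_width: 0.0523
grasp_force: 63.6
```

Emit:
drive_tool(increments=[[[0,0,10],[0,0,0],0.3],[[0,0,25],[0,0,0],0.3],[[0,0,30],[0,0,0],0.3],[[0,0,30],[0,0,0],0.3],[[0,0,30],[0,0,0],0.3],[[0,0,15],[0,0,0],0.3],[[0,0,0],[0,0,0],0.3],[[0,0,0],[0,0,0],0.3]])

```text
clock: 17.47
eef_pos: [0.4495, 0.3022, 0.1486]
tool_rot: [0.104, 0.995, 0.001, 0.001]
ft_force: [-0.1, 0.0, -0.9]
grip_width: 0.0524
grasp_force: 63.0
```

Emit:
drive_tool(increments=[[[6,-15,0],[0,0,0],0.3],[[13,-32,0],[0,0,0],0.3],[[14,-34,0],[0,0,0],0.3],[[14,-34,0],[0,0,0],0.3],[[14,-34,0],[0,0,1],0.3],[[14,-34,0],[0,0,1],0.3],[[14,-34,0],[0,0,1],0.3],[[14,-34,0],[0,0,1],0.3]])

```text
clock: 18.13
eef_pos: [0.5508, 0.049, 0.1451]
tool_rot: [0.068, 0.998, -0.0, -0.002]
ft_force: [-0.2, 1.2, -0.2]
grip_width: 0.0521
grasp_force: 63.0
```

Emit:
drive_tool(increments=[[[14,-34,0],[0,0,1],0.3],[[14,-34,0],[0,0,1.1],0.3],[[14,-34,0],[0,0,0],0.3],[[14,-34,0],[0,0,0],0.3],[[14,-34,0],[0,0,0],0.3],[[14,-34,0],[0,0,0],0.3],[[13,-32,0],[0,0,0],0.3],[[9,-23,0],[0,0,0],0.3]])

```text
clock: 18.8
eef_pos: [0.6573, -0.211, 0.1441]
tool_rot: [0.052, 0.999, 0.0, -0.002]
ft_force: [0.5, 0.3, -0.8]
grip_width: 0.0521
grasp_force: 63.0
```

Emit:
drive_tool(increments=[[[0,0,-15],[0,0,0],0.3],[[0,0,-15],[0,0,0],0.3],[[0,0,0],[0,0,0],0.3],[[0,0,0],[0,0,0],0.3],[[0,0,0],[0,0,0],0.3]])

```text
clock: 19.22
eef_pos: [0.6576, -0.2077, 0.1165]
tool_rot: [0.05, 0.999, 0.0, -0.001]
ft_force: [0.0, 1.0, -0.9]
grip_width: 0.0522
grasp_force: 63.0
```

Run:
```python
from h import *
o=get_obs(); print(o['eef_pos'].round(4),o['tool_rot'].round(3),o['ft_force'])
w=camera('wrist'); sd=camera('side')
cv2.imwrite('pics/g4.png',cv2.cvtColor(np.hstack([cv2.resize(w['image'],(400,300)),cv2.resize(sd['image'][130:250,200:340],(350,300))]),cv2.COLOR_RGB2BGR))
```

```text
[ 0.6576 -0.2077  0.1165] [ 0.05   0.999  0.    -0.001] [ 0.03514578  1.02104143 -0.88783231]
```

View pics/g4.png

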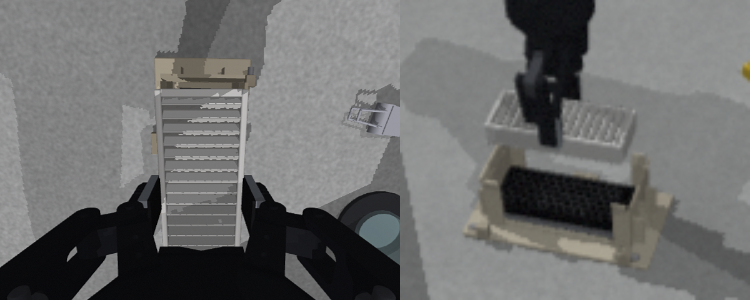

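Emit:
drive_tool(increments=[[[1,0,-10],[0,0,0],0.3],[[0,0,-16],[0,0,0],0.3],[[0,0,-16],[0,0,0],0.3],[[0,0,-12],[0,0,0],0.3],[[0,0,-10],[0,0,0],0.3],[[0,0,-6],[0,0,0],0.3],[[0,0,-3],[0,0,0],0.3],[[0,0,0],[0,0,0],0.3]])

```text
clock: 19.98
eef_pos: [0.6588, -0.2081, 0.0436]
tool_rot: [0.051, 0.999, 0.0, -0.0]
ft_force: [-0.9, -0.6, -1.8]
grip_width: 0.0521
grasp_force: 63.0
```

Emit:
drive_tool(increments=[[[0,0,-3],[0,0,0],0.3],[[0,0,0],[0,0,0],0.3],[[0,0,0],[0,0,0],0.65],[[0,0,0],[0,0,0],1],[[0,0,0],[0,0,0],1],[[0,0,0],[0,0,0],1],[[0,0,10],[0,0,0],1],[[0,0,25],[0,0,0],1]])

```text
clock: 20.65
eef_pos: [0.6562, -0.2073, 0.0728]
tool_rot: [0.051, 0.999, 0.001, -0.004]
ft_force: [-0.5, 0.3, -0.8]
grip_width: 0.0854
grasp_force: 0.0
```

Emit:
drive_tool(increments=[[[0,0,35],[0,0,0],1],[[0,0,25],[0,0,0],1],[[0,0,15],[0,0,0],1],[[0,0,0],[0,0,0],1]])

```text
clock: 20.98
eef_pos: [0.6619, -0.2091, 0.158]
tool_rot: [0.051, 0.999, -0.001, 0.005]
ft_force: [0.4, -1.0, 0.1]
grip_width: 0.0852
grasp_force: 0.0
```

Run:
```python
from h import *
o=get_obs(); print(o['eef_pos'].round(4),o['tool_rot'].round(3),o['ft_force'])
w=camera('wrist'); sd=camera('side')
cv2.imwrite('pics/g5.png',cv2.cvtColor(np.hstack([cv2.resize(w['image'],(400,300)),cv2.resize(sd['image'][150:270,200:340],(350,300))]),cv2.COLOR_RGB2BGR))
```

```text
[ 0.6619 -0.2091  0.158 ] [ 0.051  0.999 -0.001  0.005] [ 0.41302061 -0.97375368  0.0505413 ]
```

View pics/g5.png

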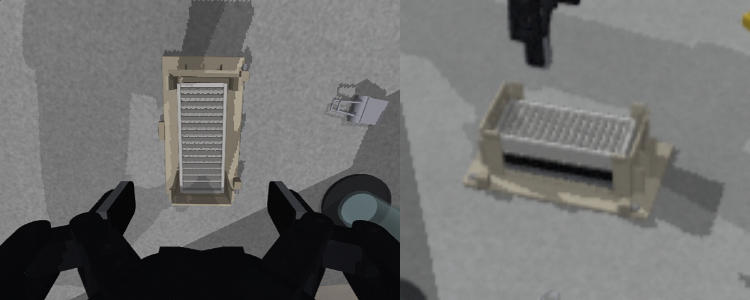

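Emit:
drive_tool(increments=[[[-9,14,0],[0,0,0],1],[[-20,31,0],[0,0,1],1],[[-20,31,0],[0,0,1],1],[[-20,31,0],[0,0,1],1],[[-20,31,0],[0,0,1],1],[[-20,31,0],[0,0,1],1],[[-20,31,0],[0,0,1],1],[[-20,31,0],[0,0,1],1]])

```text
clock: 21.75
eef_pos: [0.5074, 0.024, 0.1495]
tool_rot: [-0.011, 1.0, -0.0, -0.002]
ft_force: [0.9, 1.1, 0.7]
grip_width: 0.0855
grasp_force: 0.0
```

Emit:
drive_tool(increments=[[[-20,31,0],[0,0,0],1],[[-20,31,0],[0,0,0],1],[[-20,31,0],[0,0,0],1],[[-12,15,0],[0,0,0],1],[[0,0,0],[0,0,0],1],[[0,0,0],[0,0,0],1],[[0,0,0],[0,0,0],1]])

```text
clock: 22.33
eef_pos: [0.4379, 0.1304, 0.1505]
tool_rot: [-0.01, 1.0, -0.0, -0.001]
ft_force: [-0.0, -0.0, 0.8]
grip_width: 0.0854
grasp_force: 0.0
```

```bash
python3 loc.py retaining_frame .438 .129 1.5
```

```text
[0.4385 0.1299 0.1508] yaw 91.1
w [438.4 128.8   1.1] 0.409
sd [438.7 128.6   1. ] 0.316
```

View pics/loc_retaining_frame.png

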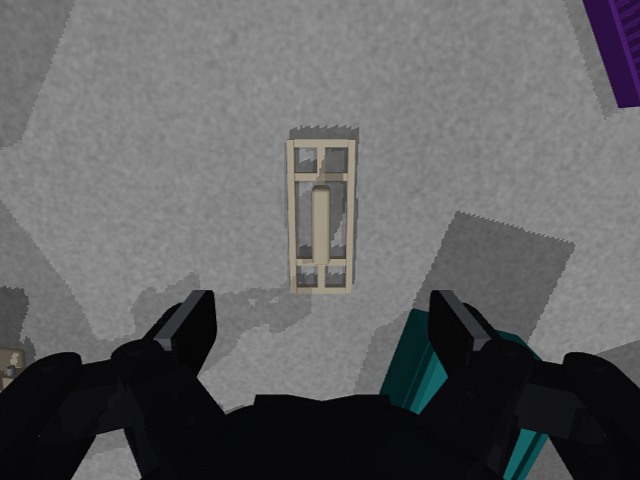

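Emit:
drive_tool(increments=[[[0,-1,-15],[0,0,0],1],[[0,0,-30],[0,0,0],1],[[0,0,-32],[0,0,0],1],[[0,0,-30],[0,0,0],1],[[0,0,-18],[0,0,0],1],[[0,0,-10],[0,0,0],0.7],[[0,0,-3],[0,0,0],0.4],[[0,0,0],[0,0,0],0]])

```text
clock: 23.2
eef_pos: [0.4378, 0.129, 0.0124]
tool_rot: [-0.01, 1.0, -0.0, -0.001]
ft_force: [0.1, 0.2, 0.3]
grip_width: 0.0515
grasp_force: 0.0
```

Emit:
drive_tool(increments=[[[0,0,0],[0,0,0],0],[[0,0,0],[0,0,0],0],[[0,0,0],[0,0,0],0],[[0,0,0],[0,0,0],0],[[0,0,0],[0,0,0],0],[[0,0,0],[0,0,0],0],[[0,0,0],[0,0,0],0]])

```text
clock: 23.78
eef_pos: [0.4394, 0.1301, 0.0146]
tool_rot: [-0.01, 1.0, 0.0, 0.001]
ft_force: [-0.2, 0.1, 5.6]
grip_width: 0.0125
grasp_force: 61.2
```

Emit:
drive_tool(increments=[[[0,0,10],[0,0,0],0],[[0,0,25],[0,0,0],0],[[0,0,30],[0,0,0],0],[[0,0,30],[0,0,0],0],[[0,0,30],[0,0,0],0],[[0,0,12],[0,0,0],0],[[0,0,0],[0,0,0],0],[[0,0,0],[0,0,0],0]])

```text
clock: 24.45
eef_pos: [0.4383, 0.1299, 0.1507]
tool_rot: [-0.011, 1.0, 0.0, 0.001]
ft_force: [0.1, 0.1, -1.6]
grip_width: 0.0124
grasp_force: 60.3
```

Emit:
drive_tool(increments=[[[8,-12,0],[0,0,0],0],[[16,-25,0],[0,0,-1],0],[[20,-31,0],[0,0,-1],0],[[20,-31,0],[0,0,-1],0],[[20,-31,0],[0,0,-1],0],[[20,-31,0],[0,0,-1],0],[[20,-31,0],[0,0,-1],0],[[20,-31,0],[0,0,-1],0]])

```text
clock: 25.12
eef_pos: [0.5812, -0.0946, 0.1475]
tool_rot: [0.051, 0.999, 0.0, -0.002]
ft_force: [0.1, 1.2, -0.4]
grip_width: 0.0124
grasp_force: 60.3
```

Emit:
drive_tool(increments=[[[20,-31,0],[0,0,0],0],[[20,-31,0],[0,0,0],0],[[20,-31,0],[0,0,0],0],[[16,-22,0],[0,0,0],0],[[0,0,0],[0,0,0],0],[[0,0,0],[0,0,0],0],[[0,0,0],[0,0,0],0],[[0,0,0],[0,0,0],0]])

```text
clock: 25.78
eef_pos: [0.657, -0.2068, 0.149]
tool_rot: [0.05, 0.999, 0.0, -0.001]
ft_force: [0.2, 0.7, -0.9]
grip_width: 0.0123
grasp_force: 60.3
```

Run:
```python
from h import *
o=get_obs(); print(o['eef_pos'].round(4),o['tool_rot'].round(3),o['ft_force'])
w=camera('wrist'); sd=camera('side')
cv2.imwrite('pics/g6.png',cv2.cvtColor(np.hstack([cv2.resize(w['image'],(400,300)),cv2.resize(sd['image'][130:250,200:340],(350,300))]),cv2.COLOR_RGB2BGR))
```

```text
[ 0.657  -0.2068  0.149 ] [ 0.05   0.999  0.    -0.001] [ 0.18133786  0.73372487 -0.88344679]
```

View pics/g6.png

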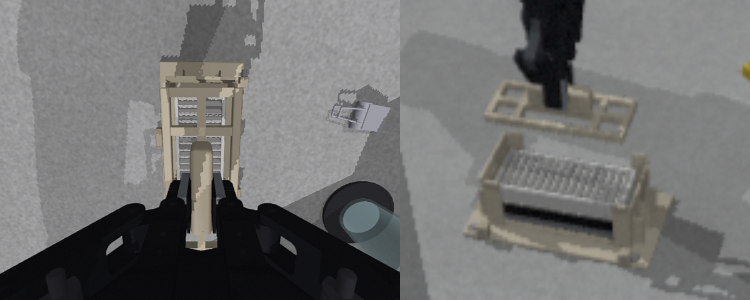

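Emit:
drive_tool(increments=[[[1.5,-1,-12],[0,0,0],0],[[0,0,-18],[0,0,0],0],[[0,0,-16],[0,0,0],0],[[0,0,-12],[0,0,0],0],[[0,0,-10],[0,0,0],0],[[0,0,-7],[0,0,0],0],[[0,0,-3],[0,0,0],0],[[0,0,0],[0,0,0],0]])

```text
clock: 26.55
eef_pos: [0.6592, -0.2089, 0.0715]
tool_rot: [0.05, 0.999, 0.0, -0.001]
ft_force: [0.1, -0.5, 0.3]
grip_width: 0.0125
grasp_force: 60.3
```

Emit:
drive_tool(increments=[[[0,0,-2],[0,0,0],0],[[0,0,-1.5],[0,0,0],0],[[0,0,0],[0,0,0],0]])

```text
clock: 26.8
eef_pos: [0.6599, -0.2094, 0.0693]
tool_rot: [0.051, 0.999, -0.0, 0.0]
ft_force: [0.2, 1.1, -0.0]
grip_width: 0.0125
grasp_force: 60.3
```

Emit:
drive_tool(increments=[[[0,0,-1],[0,0,0],0],[[0,0,0],[0,0,0],0],[[0,0,0],[0,0,0],0.2],[[0,0,0],[0,0,0],0.4],[[0,0,0],[0,0,0],0.5],[[0,0,0],[0,0,0],0.5],[[0,0,8],[0,0,0],0.5],[[0,0,25],[0,0,0],0.5]])

```text
clock: 27.47
eef_pos: [0.6565, -0.2082, 0.0966]
tool_rot: [0.051, 0.999, 0.001, -0.004]
ft_force: [0.2, 0.1, -0.3]
grip_width: 0.0427
grasp_force: 0.0
```

Emit:
drive_tool(increments=[[[0,0,30],[0,0,0],0.5],[[0,0,30],[0,0,0],0.5],[[-20,20,20],[0,0,0],1],[[-30,20,0],[0,0,0],1],[[-30,20,0],[0,0,0],1],[[-30,20,0],[0,0,0],1],[[0,0,0],[0,0,0],1],[[0,0,0],[0,0,0],1]])

```text
clock: 28.13
eef_pos: [0.5475, -0.128, 0.1815]
tool_rot: [0.05, 0.999, 0.0, -0.001]
ft_force: [0.3, -0.1, 0.2]
grip_width: 0.0854
grasp_force: 0.0
```

Run:
```python
from h import *
sc=camera('scene'); sd=camera('side'); print(get_obs()['eef_pos'])
cv2.imwrite('pics/g7.png',cv2.cvtColor(np.hstack([cv2.resize(sc['image'][220:340,210:330],(400,400)),cv2.resize(sd['image'][150:270,200:320],(400,400))]),cv2.COLOR_RGB2BGR))
MODEL['storage_box']=[bx(-90,90,-55,55,0,74)]
e,f=fit('storage_box',[(sd,pick('storage_box',sd,(242,381))),(sc,pick('storage_box',sc,(461,291)))]); print('box',e,f)
```

```text
[ 0.55093702 -0.12956216  0.18211516]Traceback (most recent call last):
  File "<stdin>", line 5, in <module>
  File "h.py", line 28, in fit
    up=[(p,cv2.resize(r.astype(np.uint8),None,fx=S,fy=S,interpolation=cv2.INTER_NEAREST)) for p,r in obs]
                      ^^^^^^^^
AttributeError: 'NoneType' object has no attribute 'astype'
```

View pics/g7.png

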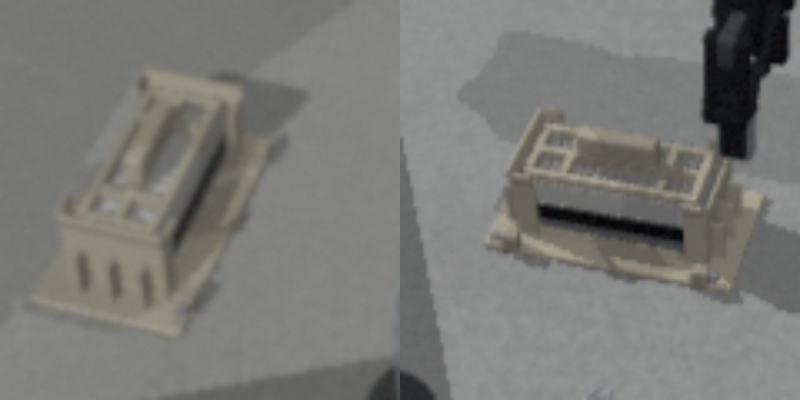

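```bash
python3 -c "
from h import *
print(job_done())"
```

```text
the job is handed in; nothing more can be done
None
```

I stacked the mesh screen, carbon panel, pleated filter and retaining frame (grip up) in that order between the door's corner guides and handed the job in at about 28 s. The last pictures show the pack flat in the door; the box, clip, coaster and tumbler were never touched as far as I could see, but my final check of the box's position failed to run.

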